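# Fetch the flat transducer from behind the tall ones

### The arm

A 6-joint arm with a two-finger parallel gripper is mounted at the origin on the work surface. World frame = base frame: x ahead of the robot, y to its left, z up, the work surface at z = 0. Lengths are in m, angles in degrees, forces in N, time in s.
With the tool pointing down it reaches from about 0.35 to 0.725 m from the base axis. Payload 4.3 kg.
Tool frame: the origin (TCP) lies at the very end of the fingers, on their centre line; the grasp point (between the pads) lies 19 mm behind it; z points along the fingers, y is the line along which they close (so a half turn about z gives the same grasp; the last joint's range is limited). The gripper opens to 85 mm and grips with 20 to 120 N. Pads are 22 mm wide; open, the fingers measure 114 mm over their backs; the gripper's body (76 mm by 85 mm) begins 54 mm behind the grasp point. The pads swing forward as they close: fully open they stand 13 mm farther back than shut.
Start: joints at [62.493, 21.618, 4.641, 73.018, 0, 83.68], TCP at [0.208, 0.536, 0.231] pointing down, gripper open.
Joint ranges: [-156.06, 156.06], [-48.1, 94.91], [-58.44, 69.94], [-101.28, 121.22], [-78.64, 73.56], [-180, 180]. Speed limits (degrees/s): [147.25, 147.25, 180, 180, 180, 180].

### API

Orientations are given as [roll, pitch, yaw] about the fixed x, y, z axes, in that order (R = Rz(yaw) Ry(pitch) Rx(roll)).
In Python, from workcell import telemetry, snapshot, camera_info, close_job gives the robot as it stands. The module is installed in compiled form; this text tells all that it offers.
- The arm moves only by the tool servo_tool, never from a script. Its argument "deltas" is a list of rows, each a list of 5 numbers: the shift along the world's x, y, z in fractions of the full range, 1 being 500 mm, then the turn about the world's z in normalised numbers (1 is 120 degrees), then the opening, from 0 (shut) to 1 (fully open). A call has 1 to 8 rows; each row is the pose to reach, as a shift and turn from the pose commanded when the call began; what a row does not reach only later rows make up. A row lasts 1/8 s, in which the tool goes at most 62.5 mm and 10.7 degrees, less where a joint would pass 70% of its speed; a pose out of reach is approached as far as the arm can. No shift or turn number may pass 1 either way. A call with a gripper value outside its range is refused whole. The fingers move at their own pace and stop on an object; the grip force is fixed at half the most. Time passes only in rows, so rows that repeat a pose let the fingers close. It gives the time, the measured TCP pose, the force, the opening and the grip force at its end, in the units of the state.
- telemetry.observe(): the state, without advancing time (a new reading comes with each control period).
- snapshot(name): name is "scene" or "side" or "wrist"; returns (picture, depth): 420x560x3 uint8, red, green, blue; 420x560 float32, m along the optical axis (not along the pixel's ray), 0 where there is no reading.
- camera_info(name): a dict with "mtx" (3x3 intrinsics, pixels), "R" (3x3) and "t" (3): a world point X has camera coordinates R X + t. Camera axes: x right, y down, z forward; pixel columns grow to the right and rows downward; lengths in m; the calibration is good to about 2 mm. The wrist camera is an equidistant fisheye: a pixel r from the principal point sees the ray r / f radians off the axis. A picture is of the moment at which its call begins: read the wrist's pose just before it. camera_info takes no time and is no camera call; for the wrist camera it gives the pose at the moment of the call.
- close_job(): hands the job in; it is judged then, once.
The state is a dict: "clock": time; "qpos": joint angles; "qvel": joint speeds; "joint_efforts": joint torques, N m; "tool_pos": TCP position; "tool_rot": TCP orientation; "ft_force": force on the tool from outside, world axes, zero at the start; "ft_torque": the same for the moment, N m; "grip_width": finger opening in m; "finger_force": force on a finger pad.
Only numpy, scipy, OpenCV 4.12 (cv2) and the standard library are available. Lean on these libraries where they do the work, as an engineer would, in place of code of your own. Each camera call takes 0.05 s, during which the arm holds its last target. There are 200 camera calls.

### The job

Clear the three tall things (round transducer, grey preamplifier box, slim post) off the storage plate and stand all three upright in the grey tray; then take the low steel puck transducer that stood behind them and seat it flat inside the ring cup of the calibration seat. With the puck seated, and not before, put the three tall things back upright, each centred on the rubber pad of its own shape, where it came from; tip none of them over on the way.

Things in the scene. Friction and masses are not known exactly. Their poses are not given: they have to be found in the camera images.
- tall_transducer: Loose. Tall round steel transducer standing upright: plain cylinder 36 mm in diameter from the foot up to 78 mm, then a thin connector (20 then 16 mm in diameter) up to 105 mm. 250 g. Origin at the centre of its underside, z up. Belongs on the round pad and starts there.
- preamp_box: Loose. Tall grey rectangular preamplifier box standing upright: 32 mm (its own x) by 40 mm (its own y) by 96 mm high, with two brass connectors on top up to 108 mm. 220 g. Origin at the centre of its underside, z up. Belongs on the rectangular pad and starts there.
- post: Loose. Tall slim post: hexagonal aluminium foot, 44 mm across corners and 16 mm high, with a 22 mm collar to 26 mm and a plain upright steel rod 18 mm in diameter up to 110 mm. 250 g. Origin at the centre of its underside, z up. Belongs on the hexagonal pad and starts there.
- puck: Loose. Low steel puck transducer, 40 mm in diameter, 32 mm high, white face on top, 150 g. Origin at the centre of its underside. Starts on the aluminium storage plate (8 mm thick, on the table; low lip 84 mm behind the puck), with tall things 56 mm to either side (plate's y) and 54 mm in front (plate's -x, the robot's side): too close for a gripper to reach down to it.
- pad_round: Fixed. Round black rubber pad, 50 mm in diameter, 2 mm thick, on the storage plate; place of the round transducer. Origin at the centre of its underside, 8 mm over the table: things stand 2 mm above the origin. Axes are the storage plate's (x roughly away from the robot). Which of the plate's three places it has differs between starts.
- pad_rect: Fixed. Rectangular black rubber pad, 46 mm (x) by 54 mm (y), 2 mm thick, on the storage plate; place of the preamplifier box. Origin and axes as for the round pad.
- pad_hex: Fixed. Hexagonal black rubber pad, 58 mm across corners, 2 mm thick, on the storage plate; place of the post. Origin and axes as for the round pad.
- tray: Fixed. Empty grey open tray, 270 mm (its x) by 160 mm (its y) outside, walls 4 mm thick and 25 mm high, floor 4 to 5 mm thick; the side area, on the left or the right of the storage plate. Origin at the centre of its underside on the table, x pointing roughly away from the robot.
- seat: Fixed. Calibration seat: grey plate 200 by 140 mm, 6 mm thick, with a low aluminium ring cup, 60 mm inner and 72 mm outer diameter, rim 16 mm and inner floor 8 mm over the table. Origin on the table under the cup's centre. A post 94 mm high with a 30 mm block stands 98 mm from it along its +x (roughly away from the robot). On the other side of the plate from the tray.

How it is judged (in metres and radians):
On the way, in this order (a step that is already met when the one before it is completed fails the run):
1. all three tall things stand upright in the tray, released (x of tall_transducer in the frame of tray between -0.13 and 0.13 m and y of tall_transducer in the frame of tray between -0.075 and 0.075 m and z of tall_transducer in the frame of tray between 0 and 0.012 m and angle between each of tall_transducer, preamp_box, post's own z axis and vertical below 0.12 rad and linear speed of each of tall_transducer, preamp_box, post below 0.03 m/s and contact force between the fingers and tall_transducer below 0.1 N and x of preamp_box in the frame of tray between -0.13 and 0.13 m and y of preamp_box in the frame of tray between -0.075 and 0.075 m and z of preamp_box in the frame of tray between 0 and 0.012 m and contact force between the fingers and preamp_box below 0.1 N and x of post in the frame of tray between -0.13 and 0.13 m and y of post in the frame of tray between -0.075 and 0.075 m and z of post in the frame of tray between 0 and 0.012 m and contact force between the fingers and post below 0.1 N), for 0.2 s.
2. the puck is seated in the ring cup and released, with the three tall things still standing in the tray (all of step 1 and z of puck in the frame of seat between 0.004 and 0.0115 m and horizontal distance between puck and seat below 0.013 m and angle between puck's own z axis and vertical below 0.1 rad and linear speed of puck below 0.03 m/s and contact force between the fingers and puck below 0.1 N), for 0.2 s.
At the end, for the whole second after the job is handed in: The puck lies flat on the floor of the ring cup, and each tall thing stands upright on the pad of its own shape, its centre within 13 mm of the pad's centre; all are released and at rest (z of puck in the frame of seat between 0.004 and 0.0115 m and horizontal distance between puck and seat below 0.013 m and angle between each of puck, tall_transducer, preamp_box, post's own z axis and vertical below 0.1 rad and linear speed of each of puck, tall_transducer, preamp_box, post below 0.03 m/s and contact force between the fingers and puck below 0.1 N and horizontal distance between tall_transducer and pad_round below 0.013 m and z of tall_transducer in the frame of pad_round between 0 and 0.006 m and contact force between the fingers and tall_transducer below 0.1 N and horizontal distance between preamp_box and pad_rect below 0.013 m and z of preamp_box in the frame of pad_rect between 0 and 0.006 m and contact force between the fingers and preamp_box below 0.1 N and horizontal distance between post and pad_hex below 0.013 m and z of post in the frame of pad_hex between 0 and 0.006 m and contact force between the fingers and post below 0.1 N); the robot touches nothing.
It fails at once if a tall thing is tipped over (leans more than about 35 degrees) (angle between any of tall_transducer, preamp_box, post's own z axis and vertical above 0.6 rad).
It also fails if it takes over 144 s, if anything falls off the work surface, if the arm or the gripper's body presses on something with over 40 N, if the wrist force passes 120 N, or if a joint passes its speed limit or range.

## Working session

There is one attempt and no reset: what is moved stays moved. The work goes in short steps, Python scripts to look and compute and a tool call to move; the robot and the scene stay as the last step left them, time stands still between calls to the robot, and variables do not carry over. Pictures are saved under pics/ and viewed, at most 14 in all, crops included, and the job is handed in when it is done.

Besides the shell and the picture viewer there is one more tool, called after ">>>" as a command line: name --pt "numbers of a row" for each row, then --argument value for the rest. servo_tool: Moves the arm, as the interface text tells. Its arguments: {"type":"object","properties":{"deltas":{"type":"array","items":{"type":"array","items":{"type":"number"}}}},"required":["deltas"]}

```bash
mkdir -p pics
python3 - <<'E'
from workcell import telemetry, snapshot, camera_info
import cv2, numpy as np
s=telemetry.observe(); print({k:s[k] for k in ("clock","tool_pos","tool_rot","grip_width")})
for n in ("scene","side"):
    p,d=snapshot(n); cv2.imwrite(f"pics/{n}0.png",p[:,:,::-1]); np.savez(f"{n}0.npz",p=p,d=d,**camera_info(n))
    c=camera_info(n); print(n,c["mtx"].tolist(),(-c["R"].T@c["t"]).round(3),c["R"][2].round(2))
E
```

```text
{'clock': 0.0, 'tool_pos': array([0.2075166 , 0.53554493, 0.23035662]), 'tool_rot': array([-1.79883771e+02, -9.91585229e-03,  1.58814380e+02]), 'grip_width': 0.08535349131539423}
scene [[403.8422700771569, 0.0, 281.94469015485237], [0.0, 403.8422700771569, 208.5578664504848], [0.0, 0.0, 1.0]] [0.874 0.575 0.528] [-0.36 -0.7  -0.61]
side [[503.0829652204232, 0.0, 277.7673491278935], [0.0, 503.0829652204232, 209.52103433272572], [0.0, 0.0, 1.0]] [ 0.283 -0.717  0.67 ] [ 0.27  0.73 -0.63]
```

View pics/scene0.png

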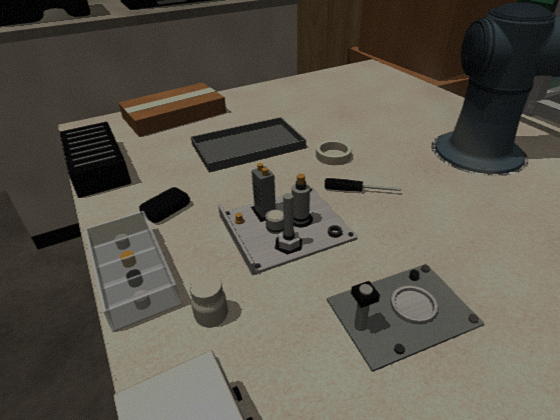

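View pics/side0.png

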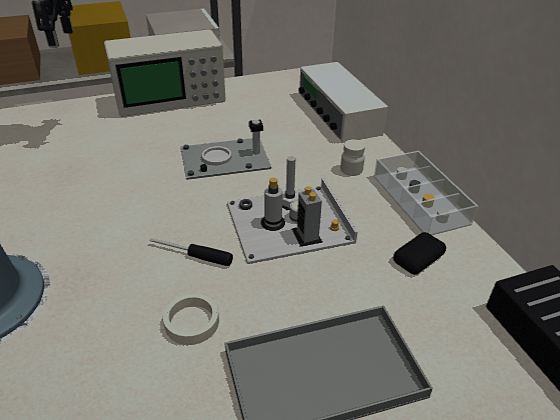

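The scene view shows the storage plate at about (287,228). On it are the box at (263,192), the transducer at (301,200), the post at (289,225) and the puck at (275,220). The seat cup is at (414,303) and the tray at (248,143). In the side view the tray is at (327,367), at −y, and the seat at (216,157), at +y. Next I'll build a merged top-down map.

```bash
cat > h.py <<'E'
import numpy as np, cv2
def cloud(f):
    z=np.load(f); d=z["d"]; v,u=np.nonzero(d>0.1); dd=d[v,u]; K=z["mtx"]
    C=np.c_[(u-K[0,2])/K[0,0]*dd,(v-K[1,2])/K[1,1]*dd,dd]
    return (C-z["t"])@z["R"], z["p"][v,u]
E
python3 - <<'E'
from h import *
import cv2
S=1.0 # px per mm
x0,x1,y0,y1=.25,.80,-.40,.38
tiles=[]
for n in ("scene0","side0"):
    P,c=cloud(n+".npz")
    np.savez(n+"_pc.npz",P=P,c=c)
    m=(P[:,0]>x0)&(P[:,0]<x1)&(P[:,1]>y0)&(P[:,1]<y1)&(P[:,2]<.2); P,c=P[m],c[m]
    t=(abs(P[:,2])<.004); print(n,"table z",np.median(P[t,2]))
    o=np.argsort(P[:,2]); P,c=P[o],c[o]
    s=500
    img=np.zeros((int((x1-x0)*s)+1,int((y1-y0)*s)+1,3),np.uint8)
    for k in (-1,0,1):
      for l in (-1,0,1):
        r=np.clip(((x1-P[:,0])*s).astype(int)+k,0,img.shape[0]-1);q=np.clip(((y1-P[:,1])*s).astype(int)+l,0,img.shape[1]-1)
        img[r,q]=c[:,::-1]
    tiles.append(img)
    # tall points
    for lo,hi in ((.03,.06),(.06,.09),(.09,.125)):
        h=(P[:,2]>lo)&(P[:,2]<hi)
        g=np.zeros(img.shape[:2],np.uint8); g[((x1-P[h,0])*s).astype(int),((y1-P[h,1])*s).astype(int)]=255
        g=cv2.dilate(g,np.ones((3,3)))
        nn,lab,st,ce=cv2.connectedComponentsWithStats(g)
        for i in range(1,nn):
            if st[i,4]>25: print(lo,"xy",round(x1-ce[i][1]/s,3),round(y1-ce[i][0]/s,3),"size",st[i,3]/s,st[i,2]/s)
cv2.imwrite("pics/top.png",np.vstack(tiles)[:,:800])
E
```

```text
scene0 table z 1.2473371087383562e-05
0.03 xy 0.78 0.172 size 0.04 0.032
0.03 xy 0.77 -0.158 size 0.066 0.064
0.03 xy 0.692 0.067 size 0.016 0.088
0.03 xy 0.687 -0.026 size 0.012 0.082
0.03 xy 0.606 0.022 size 0.044 0.046
0.03 xy 0.607 0.078 size 0.028 0.024
0.03 xy 0.606 -0.028 size 0.04 0.048
0.03 xy 0.602 0.294 size 0.022 0.022
0.03 xy 0.554 0.035 size 0.036 0.024
0.06 xy 0.785 0.154 size 0.036 0.054
0.06 xy 0.599 0.291 size 0.038 0.04
0.06 xy 0.607 -0.027 size 0.04 0.048
0.06 xy 0.607 0.08 size 0.022 0.018
0.06 xy 0.551 0.028 size 0.04 0.04
0.09 xy 0.6 -0.035 size 0.038 0.048
0.09 xy 0.605 0.076 size 0.024 0.024
0.09 xy 0.599 0.291 size 0.024 0.024
0.09 xy 0.55 0.026 size 0.028 0.028
side0 table z 0.0003770392549320395
0.03 xy 0.776 0.138 size 0.044 0.05
0.03 xy 0.768 -0.163 size 0.074 0.074
0.03 xy 0.686 0.008 size 0.022 0.19
0.03 xy 0.601 0.069 size 0.026 0.028
0.03 xy 0.591 -0.048 size 0.04 0.046
0.03 xy 0.596 0.284 size 0.024 0.022
0.03 xy 0.592 0.023 size 0.028 0.04
0.03 xy 0.542 0.011 size 0.04 0.03
0.06 xy 0.783 0.15 size 0.04 0.06
0.06 xy 0.591 -0.048 size 0.042 0.046
0.06 xy 0.596 0.285 size 0.038 0.04
0.06 xy 0.601 0.069 size 0.022 0.018
0.06 xy 0.545 0.017 size 0.042 0.04
0.09 xy 0.596 -0.041 size 0.042 0.05
0.09 xy 0.602 0.072 size 0.022 0.028
0.09 xy 0.597 0.287 size 0.028 0.03
0.09 xy 0.548 0.02 size 0.03 0.028
```

View pics/top.png

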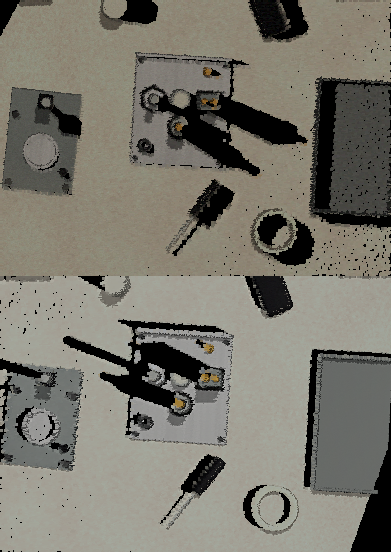

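The top view confirms the plate centre near (0.60,0.02), the cup near (0.50,0.30) and the tray near (0.50,−0.32). Now I'll fit these precisely.

Run:
```python
from h import *
from scipy.optimize import least_squares
Ps=[np.load(n+"_pc.npz")["P"] for n in ("scene0","side0")]
def near(P,x,y,r,lo,hi): return P[(np.hypot(P[:,0]-x,P[:,1]-y)<r)&(P[:,2]>lo)&(P[:,2]<hi)]
def circ(q,c,R): return least_squares(lambda s:np.hypot(q[:,0]-s[0],q[:,1]-s[1])-R,c,loss="soft_l1",f_scale=.001).x.round(4)
for name,c,R,lo,hi,rr in (("trans",(.548,.023),.018,.045,.084,.027),("rod",(.604,.074),.009,.05,.115,.018)):
    print(name,[circ(near(P,*c,rr,lo,hi),c,R) for P in Ps], circ(np.vstack([near(P,*c,rr,lo,hi) for P in Ps]),c,R))
for nm,c,r,lo,hi in (("boxtop",(.6,-.038),.035,.100,.110),("pucktop",(.6,.019),.024,.036,.044),("seatpost",(.598,.288),.03,.115,.13)):
    for q in [near(P,*c,r,lo,hi) for P in Ps]+[np.vstack([near(P,*c,r,lo,hi) for P in Ps])]:
        if len(q)<5: print(nm,len(q)); continue
        (a,s,g)=cv2.minAreaRect((q[:,:2]*1000).astype(np.float32)); print(nm,len(q),np.round(a,1),np.round(s,1),round(g,1))
for P in Ps:
    q=near(P,.5,.30,.045,.0135,.019)
    print("rim",len(q),least_squares(lambda s:np.hypot(q[:,0]-s[0],q[:,1]-s[1])-.033,(.5,.3),loss="soft_l1",f_scale=.002).x.round(4))
    q=P[(P[:,2]>.021)&(P[:,2]<.028)&(P[:,1]<-.2)&(P[:,1]>-.45)&(P[:,0]>.3)&(P[:,0]<.68)]
    print("traywall",np.percentile(q[:,:2],[1,99],axis=0).round(3).tolist(),[np.round(v,1) for v in cv2.minAreaRect((q[:,:2]*1000).astype(np.float32))])
    q=P[(P[:,2]>.006)&(P[:,2]<.010)&(abs(P[:,1]-.02)<.15)&(P[:,0]>.42)&(P[:,0]<.75)]
    print("plate",[np.round(v,1) for v in cv2.minAreaRect((q[:,:2]*1000).astype(np.float32))])
```

```text
trans [array([0.5471, 0.0214]), array([0.5459, 0.0217])] [0.5465 0.0216]
rod [array([0.603 , 0.0732]), array([0.602 , 0.0733])] [0.6026 0.0732]
boxtop 175 [598.5 -37.2] [32.6 41.8] 2.9
boxtop 216 [597.2 -40.6] [34.1 42.9] 0.3
boxtop 391 [597.6 -39.1] [35.1 45.3] 1.3
pucktop 206 [604.6  17.9] [40.4 33.4] 61.7
pucktop 86 [589.9  21.5] [37.  16.2] 68.3
pucktop 292 [601.8  20.8] [39.2 41.4] 83.4
seatpost 0
seatpost 0
seatpost 0
rim 431 [0.501  0.3004]
traywall [[0.32, -0.414], [0.644, -0.202]] [array([ 471.9, -309.4]), array([199.1, 342.3]), np.float64(86.3)]
plate [array([558.5,  22.1]), array([191.4, 265.6]), np.float64(86.4)]
rim 134 [0.4988 0.2971]
traywall [[0.314, -0.417], [0.64, -0.202]] [array([ 467.6, -315. ]), array([182.3, 367.3]), np.float64(77.9)]
plate [array([557.1,  18.9]), array([193., 260.]), np.float64(86.0)]
```

The rows are not in the units I measure in: shifts go in shares of 500 mm and turns go in shares of 120 degrees. I convert before sending: -380 mm / 500 = -0.76, 190 mm / 500 = 0.38, -70 degrees / 120 = -0.5833.

>>> servo_tool --pt "0.04 -0.05 0 -0.0417 1" --pt "0.1 -0.14 0 -0.1167 1" --pt "0.17 -0.24 0 -0.1917 0.8" --pt "0.24 -0.34 0 -0.2667 0.7" --pt "0.31 -0.45 0 -0.3417 0.7" --pt "0.38 -0.56 0 -0.4167 0.7" --pt "0.45 -0.66 0 -0.5 0.7" --pt "0.52 -0.76 0 -0.5833 0.7"

```text
clock: 1.1
tool_pos: [0.467, 0.1563, 0.2311]
tool_rot: [-180.0, -0.0, 88.5]
ft_force: [0.6, -0.1, 0.5]
grip_width: 0.0597
finger_force: 0.0
```

In the tool's units: -195 mm / 500 = -0.39, -190 mm / 500 = -0.38.

>>> servo_tool --pt "0.07 -0.1 0 0 0.7" --pt "0.14 -0.21 0 0 0.7" --pt "0.2 -0.31 0 0 0.7" --pt "0.25 -0.38 0 0 0.7" --pt "0.26 -0.39 -0.01 0 0.7" --pt "0.26 -0.39 -0.02 0 0.7"

```text
clock: 1.85
tool_pos: [0.596, -0.0367, 0.2204]
tool_rot: [-179.9, -0.0, 88.8]
ft_force: [-0.4, 1.2, -0.1]
grip_width: 0.0598
finger_force: 0.0
```

In the tool's units: -165 mm / 500 = -0.33, -150 mm / 500 = -0.3.

>>> servo_tool --pt "0.002 -0.004 -0.06 0 0.7" --pt "0.002 -0.004 -0.14 0 0.7" --pt "0.002 -0.004 -0.21 0 0.7" --pt "0.002 -0.004 -0.26 0 0.7" --pt "0.002 -0.004 -0.3 0 0.7" --pt "0.002 -0.004 -0.33 0 0.7" --pt "0.002 -0.004 -0.33 0 0.7"

```text
clock: 2.72
tool_pos: [0.5958, -0.0376, 0.0553]
tool_rot: [-179.8, -0.0, 88.9]
ft_force: [-0.2, 0.7, -0.9]
grip_width: 0.0599
finger_force: 0.0
```

>>> servo_tool --pt "0 0 0 0 0.5" --pt "0 0 0 0 0.4" --pt "0 0 0 0 0.3" --pt "0 0 0 0 0.2" --pt "0 0 0 0 0.2"

```text
clock: 3.35
tool_pos: [0.5979, -0.0389, 0.0575]
tool_rot: [179.9, -0.0, 88.8]
ft_force: [-1.8, -0.1, 6.2]
grip_width: 0.0315
finger_force: 58.7
```

In the tool's units: -195 mm / 500 = -0.39, -155 mm / 500 = -0.31.

>>> servo_tool --pt "0 0 0.03 0 0.2" --pt "0 0 0.09 0 0.2" --pt "0 -0.02 0.14 0 0.2" --pt "0 -0.08 0.16 0 0.2" --pt "0 -0.15 0.16 0 0.2" --pt "-0.01 -0.23 0.16 0 0.2" --pt "-0.01 -0.31 0.16 0 0.2" --pt "-0.016 -0.39 0.16 0 0.2"

```text
clock: 4.35
tool_pos: [0.5895, -0.2352, 0.1369]
tool_rot: [180.0, 0.0, 88.8]
ft_force: [-0.5, -0.4, -2.7]
grip_width: 0.0312
finger_force: 58.9
```

In the tool's units: -82 mm / 500 = -0.164, -80 mm / 500 = -0.16.

>>> servo_tool --pt "0 -0.07 0 0 0.2" --pt "0 -0.11 0 0 0.2" --pt "0 -0.13 -0.02 0 0.2" --pt "0 -0.13 -0.06 0 0.2" --pt "0 -0.13 -0.11 0 0.2" --pt "0 -0.13 -0.146 0 0.2" --pt "0 -0.13 -0.16 0 0.2" --pt "0 -0.13 -0.164 0 0.2"

```text
clock: 5.35
tool_pos: [0.5893, -0.298, 0.0539]
tool_rot: [-180.0, -0.0, 88.9]
ft_force: [-0.4, -0.6, -1.8]
grip_width: 0.0314
finger_force: 58.9
```

In the tool's units: -3 mm / 500 = -0.006, -2 mm / 500 = -0.004.

>>> servo_tool --pt "0 0 -0.002 0 0.2" --pt "0 0 -0.004 0 0.2" --pt "0 0 -0.006 0 0.2" --pt "0 0 -0.006 0 0.2"

```text
clock: 5.85
tool_pos: [0.5896, -0.299, 0.0516]
tool_rot: [180.0, 0.0, 88.8]
ft_force: [0.5, -0.3, -1.4]
grip_width: 0.0316
finger_force: 59.0
```

Run:
```python
from workcell import snapshot
import cv2
p,d=snapshot("side"); cv2.imwrite("pics/side1.png",p[:,:,::-1])
```

```text
(no output)
```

View pics/side1.png

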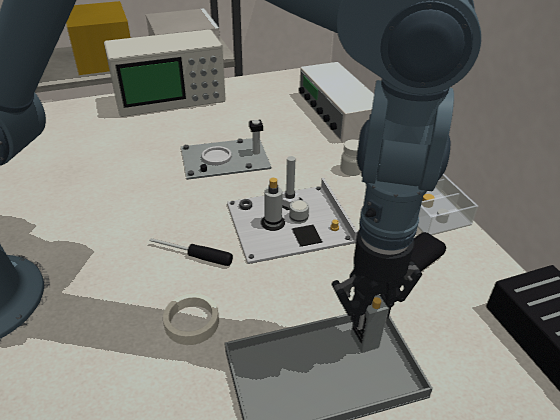

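The side view shows the box held over the tray floor at (370,330), inside the walls. The empty rectangular pad is at (307,235) and the puck at (299,210). I'll lower the box a little and release it.

In the tool's units: -3 mm / 500 = -0.006, -2 mm / 500 = -0.004.

>>> servo_tool --pt "0 0 -0.002 0 0.2" --pt "0 0 -0.004 0 0.2" --pt "0 0 -0.006 0 0.2" --pt "0 0 -0.006 0 0.2"

```text
clock: 6.4
tool_pos: [0.5896, -0.2991, 0.0515]
tool_rot: [179.9, 0.1, 88.8]
ft_force: [-5.4, 2.9, 14.8]
grip_width: 0.0318
finger_force: 60.8
```

In the tool's units: 80 mm / 500 = 0.16, 40 mm / 500 = 0.08.

>>> servo_tool --pt "0 0 0.004 0 0.2" --pt "0 0 0.004 0 0.3" --pt "0 0 0.004 0 0.45" --pt "0 0 0.004 0 0.55" --pt "0 0 0.004 0 0.6" --pt "0 0 0.02 0 0.6" --pt "0 0 0.08 0 0.6" --pt "0 0 0.16 0 0.6"

```text
clock: 7.4
tool_pos: [0.5886, -0.2983, 0.1284]
tool_rot: [-179.9, -0.1, 88.8]
ft_force: [0.5, 0.0, -0.2]
grip_width: 0.0509
finger_force: 0.0
```

In the tool's units: 320 mm / 500 = 0.64, 305 mm / 500 = 0.61.

>>> servo_tool --pt "0 0.02 0.1 0 0.6" --pt "-0.01 0.09 0.14 0 0.7" --pt "-0.03 0.19 0.14 0 0.7" --pt "-0.05 0.3 0.14 0 0.7" --pt "-0.07 0.42 0.14 0 0.7" --pt "-0.08 0.53 0.14 0 0.7" --pt "-0.086 0.61 0.14 0 0.7" --pt "-0.086 0.64 0.12 0 0.7"

```text
clock: 8.4
tool_pos: [0.5469, 0.0232, 0.1895]
tool_rot: [179.8, 0.0, 89.0]
ft_force: [1.4, -0.9, 0.3]
grip_width: 0.0598
finger_force: 0.0
```

In the tool's units: -135 mm / 500 = -0.27, -125 mm / 500 = -0.25.

>>> servo_tool --pt "0 -0.002 -0.07 0 0.7" --pt "0 -0.002 -0.15 0 0.7" --pt "0 -0.002 -0.21 0 0.7" --pt "0 -0.002 -0.25 0 0.7" --pt "0 -0.002 -0.27 0 0.7" --pt "0 -0.002 -0.27 0 0.5" --pt "0 -0.002 -0.27 0 0.4" --pt "0 -0.002 -0.27 0 0.3"

```text
clock: 9.4
tool_pos: [0.5469, 0.0201, 0.0539]
tool_rot: [179.9, 0.0, 88.8]
ft_force: [1.1, -0.9, -1.0]
grip_width: 0.0348
finger_force: 59.9
```

>>> servo_tool --pt "0 0 0 0 0.3" --pt "0 0 0 0 0.3" --pt "0 0 0 0 0.3"

```text
clock: 9.78
tool_pos: [0.5469, 0.0201, 0.0539]
tool_rot: [179.9, 0.0, 88.8]
ft_force: [-0.8, -0.1, 2.2]
grip_width: 0.0346
finger_force: 59.9
```

In the tool's units: -215 mm / 500 = -0.43, -170 mm / 500 = -0.34.

>>> servo_tool --pt "0 0 0.03 0 0.3" --pt "0 0 0.09 0 0.3" --pt "0 -0.02 0.14 0 0.3" --pt "-0.01 -0.08 0.16 0 0.3" --pt "-0.02 -0.16 0.16 0 0.3" --pt "-0.03 -0.25 0.16 0 0.3" --pt "-0.04 -0.34 0.16 0 0.3" --pt "-0.05 -0.43 0.16 0 0.3"

```text
clock: 10.78
tool_pos: [0.5211, -0.196, 0.134]
tool_rot: [180.0, -0.0, 88.8]
ft_force: [0.3, 0.1, -2.5]
grip_width: 0.0346
finger_force: 60.2
```

In the tool's units: -155 mm / 500 = -0.31, -147 mm / 500 = -0.294.

>>> servo_tool --pt "-0.01 -0.09 0 0 0.3" --pt "-0.016 -0.18 0 0 0.3" --pt "-0.024 -0.25 0 0 0.3" --pt "-0.024 -0.294 0 0 0.3" --pt "-0.024 -0.31 -0.02 0 0.3" --pt "-0.024 -0.31 -0.07 0 0.3" --pt "-0.024 -0.31 -0.12 0 0.3" --pt "-0.024 -0.31 -0.152 0 0.3"

```text
clock: 11.78
tool_pos: [0.5086, -0.3481, 0.0555]
tool_rot: [-179.9, -0.1, 88.9]
ft_force: [0.2, 0.8, -2.6]
grip_width: 0.0345
finger_force: 60.2
```

In the tool's units: -9 mm / 500 = -0.018, -7 mm / 500 = -0.014.

>>> servo_tool --pt "0 0 -0.008 0 0.3" --pt "0 0 -0.014 0 0.3" --pt "0 0 -0.018 0 0.3" --pt "0 0 -0.018 0 0.3" --pt "0 0 -0.018 0 0.3"

```text
clock: 12.4
tool_pos: [0.5097, -0.3501, 0.0488]
tool_rot: [180.0, 0.0, 88.8]
ft_force: [-0.5, 0.2, -2.9]
grip_width: 0.0347
finger_force: 60.2
```

In the tool's units: 130 mm / 500 = 0.26, 85 mm / 500 = 0.17.

>>> servo_tool --pt "0 0 -0.001 0 0.35" --pt "0 0 -0.001 0 0.45" --pt "0 0 -0.001 0 0.55" --pt "0 0 -0.001 0 0.6" --pt "0 0 0.02 0 0.6" --pt "0 0 0.08 0 0.6" --pt "0 0 0.17 0 0.6" --pt "0.01 0.04 0.26 0 0.6"

```text
clock: 13.4
tool_pos: [0.5142, -0.3307, 0.1803]
tool_rot: [180.0, 0.0, 88.7]
ft_force: [0.5, 0.1, -0.1]
grip_width: 0.0515
finger_force: 0.0
```

In the tool's units: 403 mm / 500 = 0.806, 380 mm / 500 = 0.76.

>>> servo_tool --pt "0.02 0.08 0.01 0 0.6" --pt "0.044 0.19 0.01 0 0.6" --pt "0.07 0.31 0.01 0 0.6" --pt "0.096 0.43 0.01 0 0.6" --pt "0.12 0.55 0.01 0 0.6" --pt "0.144 0.66 0.01 0 0.6" --pt "0.166 0.76 0.01 0 0.6" --pt "0.176 0.806 0.01 0 0.6"

```text
clock: 14.4
tool_pos: [0.6028, 0.0761, 0.1843]
tool_rot: [179.9, -0.0, 89.0]
ft_force: [-0.1, -0.1, 1.1]
grip_width: 0.0512
finger_force: 0.0
```

In the tool's units: -129 mm / 500 = -0.258, -122 mm / 500 = -0.244.

>>> servo_tool --pt "0 0 -0.05 0 0.6" --pt "0 0 -0.13 0 0.6" --pt "0 0 -0.2 0 0.6" --pt "0 0 -0.244 0 0.6" --pt "0 0 -0.258 0 0.6" --pt "0 0 -0.258 0 0.6"

```text
clock: 15.15
tool_pos: [0.6027, 0.0732, 0.0549]
tool_rot: [180.0, -0.0, 88.8]
ft_force: [0.1, 0.3, -0.2]
grip_width: 0.0511
finger_force: 0.0
```

>>> servo_tool --pt "0 0 0 0 0.4" --pt "0 0 0 0 0.3" --pt "0 0 0 0 0.2" --pt "0 0 0 0 0.1" --pt "0 0 0 0 0.1" --pt "0 0 0 0 0.1"

```text
clock: 15.9
tool_pos: [0.603, 0.0732, 0.0553]
tool_rot: [179.9, -0.0, 88.8]
ft_force: [-1.8, 0.6, 6.3]
grip_width: 0.0167
finger_force: 58.3
```

In the tool's units: -190 mm / 500 = -0.38, -145 mm / 500 = -0.29.

>>> servo_tool --pt "0 0 0.03 0 0.1" --pt "0 0 0.09 0 0.1" --pt "0 0 0.15 0 0.1" --pt "-0.02 -0.04 0.16 0 0.1" --pt "-0.05 -0.11 0.16 0 0.1" --pt "-0.09 -0.2 0.16 0 0.1" --pt "-0.13 -0.29 0.16 0 0.1" --pt "-0.17 -0.38 0.16 0 0.1"

```text
clock: 16.9
tool_pos: [0.5149, -0.1186, 0.1334]
tool_rot: [-179.9, -0.0, 88.8]
ft_force: [0.6, -0.5, -2.9]
grip_width: 0.0165
finger_force: 58.8
```

>>> servo_tool --pt "-0.044 -0.09 0 0 0.1" --pt "-0.09 -0.19 0 0 0.1" --pt "-0.13 -0.28 0 0 0.1" --pt "-0.16 -0.34 0 0 0.1" --pt "-0.176 -0.366 -0.01 0 0.1" --pt "-0.176 -0.366 -0.06 0 0.1" --pt "-0.176 -0.366 -0.12 0 0.1" --pt "-0.176 -0.366 -0.156 0 0.1"

```text
clock: 17.9
tool_pos: [0.4277, -0.298, 0.054]
tool_rot: [-179.8, -0.2, 88.8]
ft_force: [-0.9, 0.2, -2.5]
grip_width: 0.0167
finger_force: 58.8
```

In the tool's units: -7 mm / 500 = -0.014, -5 mm / 500 = -0.01.

>>> servo_tool --pt "0 0 -0.006 0 0.1" --pt "0 0 -0.01 0 0.1" --pt "0 0 -0.014 0 0.1" --pt "0 0 -0.014 0 0.1" --pt "0 0 -0.014 0 0.1"

```text
clock: 18.52
tool_pos: [0.4297, -0.3, 0.0498]
tool_rot: [180.0, 0.0, 88.8]
ft_force: [-0.5, 0.1, -2.7]
grip_width: 0.0168
finger_force: 58.8
```

In the tool's units: 110 mm / 500 = 0.22, 80 mm / 500 = 0.16.

>>> servo_tool --pt "0 0 0 0 0.2" --pt "0 0 0 0 0.3" --pt "0 0 0 0 0.4" --pt "0 0 0 0 0.5" --pt "0 0 0.02 0 0.5" --pt "0 0 0.08 0 0.6" --pt "0 0 0.16 0 0.6" --pt "0 0 0.22 0 0.7"

```text
clock: 19.52
tool_pos: [0.4299, -0.3002, 0.1618]
tool_rot: [179.9, 0.1, 88.8]
ft_force: [0.6, -0.6, -0.7]
grip_width: 0.0599
finger_force: 0.0
```

Run:
```python
from workcell import snapshot,camera_info
import cv2,numpy as np
for n in ("side","scene"):
    p,d=snapshot(n); cv2.imwrite(f"pics/{n}2.png",p[:,:,::-1]); np.savez(f"{n}2.npz",p=p,d=d,**camera_info(n))
from h import *
for n in ("scene2","side2"):
    P,c=cloud(n+".npz")
    q=P[(np.hypot(P[:,0]-.6,P[:,1]-.017)<.035)&(P[:,2]>.0375)&(P[:,2]<.044)]
    (a,r)=cv2.minEnclosingCircle((q[:,:2]*1000).astype(np.float32)); print(n,len(q),a,r,np.median(q,axis=0))
```

```text
scene2 212 (603.553955078125, 19.672136306762695) 21.040983200073242 [0.60365586 0.02208445 0.03992481]
side2 27 (613.7589111328125, 10.533568382263184) 11.053627014160156 [0.61464377 0.00817408 0.04034264]
```

View pics/side2.png

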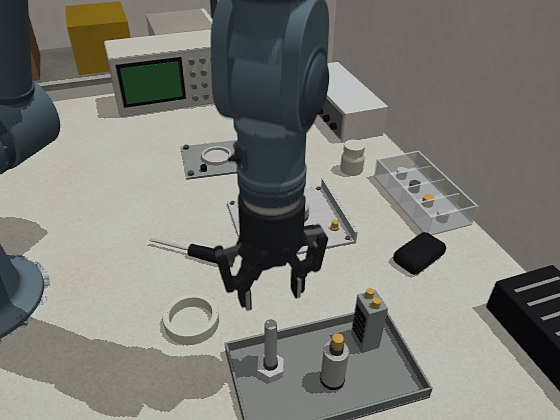

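The side view shows the post (270,370), transducer (335,368) and box (370,320) all upright in the tray. Now for the puck.

>>> servo_tool --pt "0.03 0.06 0 0 0.7" --pt "0.08 0.15 0 0 0.7" --pt "0.14 0.26 0 0 0.7" --pt "0.2 0.37 0 0 0.7" --pt "0.26 0.48 0 0 0.7" --pt "0.31 0.57 -0.02 0 0.7" --pt "0.336 0.62 -0.08 0 0.7" --pt "0.344 0.636 -0.15 0 0.7"

```text
clock: 20.62
tool_pos: [0.6026, 0.0202, 0.0835]
tool_rot: [179.9, -0.0, 89.0]
ft_force: [-0.6, -0.8, -0.4]
grip_width: 0.0598
finger_force: 0.0
```

In the tool's units: -66 mm / 500 = -0.132, -60 mm / 500 = -0.12.

>>> servo_tool --pt "0 0 -0.05 0 0.7" --pt "0 0 -0.09 0 0.7" --pt "0 0 -0.12 0 0.7" --pt "0 0 -0.132 0 0.7" --pt "0 0 -0.132 0 0.5" --pt "0 0 -0.132 0 0.4" --pt "0 0 -0.132 0 0.3" --pt "0 0 -0.132 0 0.3"

```text
clock: 21.62
tool_pos: [0.602, 0.0181, 0.019]
tool_rot: [179.9, 0.0, 88.8]
ft_force: [-0.3, -0.0, 1.6]
grip_width: 0.0379
finger_force: 60.4
```

>>> servo_tool --pt "0 0 0 0 0.3" --pt "0 0 0 0 0.3"

```text
clock: 21.88
tool_pos: [0.602, 0.0181, 0.019]
tool_rot: [179.9, 0.0, 88.8]
ft_force: [0.0, -0.6, 4.4]
grip_width: 0.0381
finger_force: 60.8
```

In the tool's units: 255 mm / 500 = 0.51, 215 mm / 500 = 0.43.

>>> servo_tool --pt "0 0 0.03 0 0.3" --pt "0 0 0.09 0 0.3" --pt "-0.02 0.04 0.14 0 0.3" --pt "-0.056 0.12 0.15 0 0.3" --pt "-0.1 0.22 0.15 0 0.3" --pt "-0.14 0.33 0.15 0 0.3" --pt "-0.176 0.43 0.15 0 0.3" --pt "-0.196 0.51 0.15 0 0.3"

```text
clock: 22.88
tool_pos: [0.5018, 0.275, 0.0937]
tool_rot: [-180.0, 0.0, 88.9]
ft_force: [0.5, 0.6, -1.4]
grip_width: 0.0379
finger_force: 60.5
```

In the tool's units: -55 mm / 500 = -0.11, -40 mm / 500 = -0.08.

>>> servo_tool --pt "-0.008 0.04 0 0 0.3" --pt "-0.008 0.052 0 0 0.3" --pt "-0.008 0.052 -0.04 0 0.3" --pt "-0.008 0.052 -0.08 0 0.3" --pt "-0.008 0.052 -0.11 0 0.3" --pt "-0.008 0.052 -0.11 0 0.3"

```text
clock: 23.62
tool_pos: [0.4987, 0.2977, 0.0371]
tool_rot: [-179.9, 0.1, 88.7]
ft_force: [0.8, -0.1, -0.5]
grip_width: 0.038
finger_force: 60.5
```

Run:
```python
from workcell import snapshot
import cv2
p,d=snapshot("scene"); cv2.imwrite("pics/scene3.png",cv2.resize(p[180:400,280:560,::-1],None,fx=2,fy=2))
```

```text
(no output)
```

View pics/scene3.png

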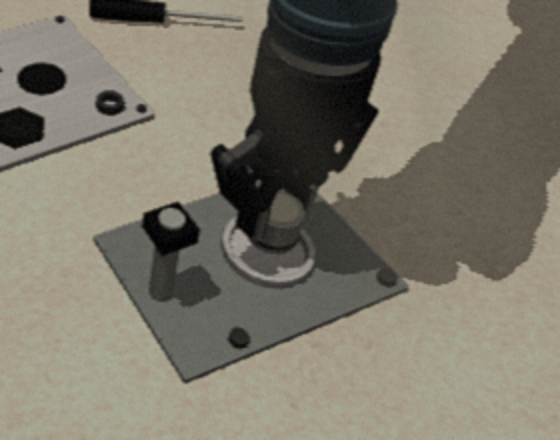

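The crop shows the puck held above the cup at (280,220), with the ring around (268,250). The white face is visible beside the finger. I'll lower it now.

In the tool's units: -19.5 mm / 500 = -0.039, -18 mm / 500 = -0.036.

>>> servo_tool --pt "0 0 -0.016 0 0.3" --pt "0 0 -0.028 0 0.3" --pt "0 0 -0.036 0 0.3" --pt "0 0 -0.039 0 0.3" --pt "0 0 -0.039 0 0.3"

```text
clock: 24.3
tool_pos: [0.4993, 0.2992, 0.019]
tool_rot: [180.0, 0.0, 88.8]
ft_force: [-0.9, -0.4, 0.1]
grip_width: 0.0385
finger_force: 60.8
```

In the tool's units: 155 mm / 500 = 0.31, 110 mm / 500 = 0.22.

>>> servo_tool --pt "0 0 0 0 0.4" --pt "0 0 0 0 0.5" --pt "0 0 0 0 0.6" --pt "0 0 0 0 0.7" --pt "0 0 0.04 0 0.7" --pt "0 0 0.12 0 0.7" --pt "0 0 0.22 0 0.7" --pt "0 -0.06 0.31 0 0.7"

```text
clock: 25.3
tool_pos: [0.4998, 0.2702, 0.1757]
tool_rot: [179.9, -0.1, 89.0]
ft_force: [0.4, -0.6, 0.9]
grip_width: 0.0596
finger_force: 0.0
```

In the tool's units: -285 mm / 500 = -0.57, -230 mm / 500 = -0.46.

>>> servo_tool --pt "-0.01 -0.1 0 0 0.6" --pt "-0.03 -0.22 0 0 0.6" --pt "-0.05 -0.34 0 0 0.6" --pt "-0.07 -0.46 0 0 0.6" --pt "-0.09 -0.57 0 0 0.6" --pt "-0.09 -0.57 0 0 0.6"

```text
clock: 26.05
tool_pos: [0.4539, -0.019, 0.174]
tool_rot: [180.0, 0.0, 88.4]
ft_force: [0.2, -0.2, 0.9]
grip_width: 0.0507
finger_force: 0.0
```

Run:
```python
from workcell import snapshot,camera_info,telemetry
import cv2,numpy as np
from h import *
for n in ("side","scene"):
    p,d=snapshot(n); np.savez(f"{n}4.npz",p=p,d=d,**camera_info(n))
    P,c=cloud(f"{n}4.npz")
    for lo,hi in ((.036,.044),(.0135,.019)):
        q=P[(np.hypot(P[:,0]-.5,P[:,1]-.299)<.045)&(P[:,2]>lo)&(P[:,2]<hi)]
        a,r=cv2.minEnclosingCircle((q[:,:2]*1000).astype(np.float32)); print(n,lo,len(q),np.round(a,1),round(r,1),np.median(q[:,2]).round(4),q[:,2].std().round(4))
cv2.imwrite("pics/scene4.png",p[:,:,::-1])
print(telemetry.observe()["tool_pos"])
```

```text
side 0.036 24 [507.5 291.1] 14.0 0.0396 0.0015
side 0.0135 88 [501.  294.8] 36.9 0.0156 0.0014
scene 0.036 429 [500.4 301.4] 20.5 0.0403 0.0012
scene 0.0135 400 [501.3 300.5] 35.9 0.0158 0.0012
[ 0.45450012 -0.01610274  0.17397644]
```

View pics/scene4.png

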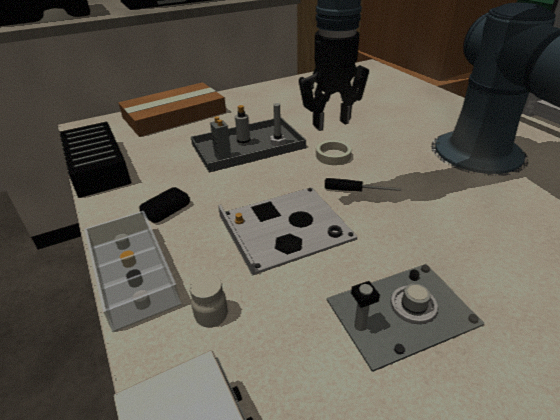

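The puck is flat in the cup at (416,297), about 1 mm off the ring's centre. The empty pads show clearly: rectangular (265,211), round (301,219), hexagonal (289,244). I'll measure the pads and where the things now stand.

Run:
```python
from h import *
from scipy.optimize import least_squares
for n in ("scene4","side4"):
    z=np.load(n+".npz"); p=z["p"]; K=z["mtx"]
    g=p.max(2)
    v,u=np.mgrid[0:420,0:560]; ray=np.stack([(u-K[0,2])/K[0,0],(v-K[1,2])/K[1,1],np.ones_like(u,float)],-1)@z["R"]
    C=-z["R"].T@z["t"]; s=(.010-C[2])/ray[...,2]; X=C+ray*s[...,None]
    m=((g<70)&(np.abs(X[...,0]-.59)<.09)&(np.abs(X[...,1]-.018)<.1)).astype(np.uint8)
    m=cv2.morphologyEx(m,cv2.MORPH_OPEN,np.ones((3,3)))
    nn,lab,st,ce=cv2.connectedComponentsWithStats(m)
    for i in range(1,nn):
        if st[i,4]>80:
            q=X[lab==i][:,:2]; r=cv2.minAreaRect((q*1000).astype(np.float32)); print(n,"pad",st[i,4],np.round(r[0],1),np.round(r[1],1),round(r[2],1))
    P,c=cloud(n+".npz")
    for nm,c0,R in (("trans",(.51,-.35),.018),("rod",(.43,-.30),.009)):
        q=P[(np.hypot(P[:,0]-c0[0],P[:,1]-c0[1])<R+.01)&(P[:,2]>.045)&(P[:,2]<.08)]
        print(n,nm,len(q),least_squares(lambda s:np.hypot(q[:,0]-s[0],q[:,1]-s[1])-R,c0,loss="soft_l1",f_scale=.001).x.round(4))
    q=P[(np.hypot(P[:,0]-.59,P[:,1]+.3)<.035)&(P[:,2]>.095)&(P[:,2]<.105)]
    if len(q)>5: r=cv2.minAreaRect((q[:,:2]*1000).astype(np.float32)); print(n,"box",len(q),np.round(r[0],1),np.round(r[1],1),round(r[2],1))
```

```text
scene4 pad 359 [596.9 -35.6] [55.8 46. ] 86.5
scene4 pad 302 [546.4  23.6] [45.4 47.1] 60.4
scene4 pad 103 [511.9  89.7] [33.2 23.6] 89.8
scene4 pad 419 [604.1  75.5] [53.4 48.9] 59.6
scene4 trans 165 [ 0.5104 -0.3485]
scene4 rod 76 [ 0.4307 -0.3   ]
scene4 box 97 [ 591.4 -297.3] [31.8 41.6] 1.0
side4 pad 292 [602.8  72.6] [52.6 49.6] 70.1
side4 pad 308 [544.9  20.2] [48.  49.2] 12.7
side4 pad 418 [595.6 -39.3] [54.7 45.5] 86.3
side4 trans 372 [ 0.5088 -0.3479]
side4 rod 192 [ 0.429  -0.2997]
side4 box 389 [ 588.  -299.6] [40.9 32.5] 89.1
```

>>> servo_tool --pt "-0.006 -0.06 0 0 0.6" --pt "-0.016 -0.16 0 0 0.5" --pt "-0.026 -0.28 0 0 0.5" --pt "-0.036 -0.4 0 0 0.5" --pt "-0.044 -0.51 0 0 0.5" --pt "-0.049 -0.568 0 0 0.5" --pt "-0.049 -0.568 -0.04 0 0.5" --pt "-0.049 -0.568 -0.1 0 0.5"

```text
clock: 27.15
tool_pos: [0.4321, -0.2998, 0.124]
tool_rot: [179.9, 0.1, 88.9]
ft_force: [0.9, -0.4, -0.1]
grip_width: 0.0428
finger_force: 0.0
```

In the tool's units: -74 mm / 500 = -0.148, -60 mm / 500 = -0.12.

>>> servo_tool --pt "0 0 -0.07 0 0.5" --pt "0 0 -0.12 0 0.5" --pt "0 0 -0.148 0 0.5" --pt "0 0 -0.148 0 0.5" --pt "0 0 -0.148 0 0.3" --pt "0 0 -0.148 0 0.2" --pt "0 0 -0.148 0 0.1" --pt "0 0 -0.148 0 0.1"

```text
clock: 28.15
tool_pos: [0.4309, -0.3004, 0.051]
tool_rot: [179.9, 0.1, 88.8]
ft_force: [-0.5, 2.1, 6.8]
grip_width: 0.0166
finger_force: 58.4
```

>>> servo_tool --pt "0 0 0 0 0.1" --pt "0 0 0 0 0.1"

```text
clock: 28.4
tool_pos: [0.4308, -0.3004, 0.051]
tool_rot: [179.9, 0.1, 88.8]
ft_force: [0.0, 1.7, 6.4]
grip_width: 0.0164
finger_force: 58.4
```

>>> servo_tool --pt "0 0 0.03 0 0.1" --pt "0 0 0.09 0 0.1" --pt "0 0 0.15 0 0.1" --pt "0.02 0.04 0.16 0 0.1" --pt "0.05 0.11 0.16 0 0.1" --pt "0.09 0.2 0.16 0 0.1" --pt "0.13 0.29 0.16 0 0.1" --pt "0.17 0.38 0.16 0 0.1"

```text
clock: 29.4
tool_pos: [0.5151, -0.1085, 0.1303]
tool_rot: [-180.0, 0.0, 88.8]
ft_force: [0.7, -0.0, -3.0]
grip_width: 0.0166
finger_force: 58.8
```

In the tool's units: 183 mm / 500 = 0.366, 170 mm / 500 = 0.34.

>>> servo_tool --pt "0.044 0.09 0 0 0.1" --pt "0.09 0.19 0 0 0.1" --pt "0.13 0.28 0 0 0.1" --pt "0.16 0.34 0 0 0.1" --pt "0.176 0.366 -0.01 0 0.1" --pt "0.176 0.366 -0.06 0 0.1" --pt "0.176 0.366 -0.11 0 0.1" --pt "0.176 0.366 -0.136 0 0.1"

```text
clock: 30.4
tool_pos: [0.6013, 0.0722, 0.0601]
tool_rot: [-179.8, 0.0, 88.8]
ft_force: [0.2, -0.5, -2.7]
grip_width: 0.0165
finger_force: 58.9
```

>>> servo_tool --pt "0 0 -0.006 0 0.1" --pt "0 0 -0.01 0 0.1" --pt "0 0 -0.013 0 0.1" --pt "0 0 -0.013 0 0.1" --pt "0 0 -0.013 0 0.1"

```text
clock: 31.02
tool_pos: [0.6038, 0.0731, 0.057]
tool_rot: [179.9, 0.0, 88.8]
ft_force: [-2.4, -0.4, 5.9]
grip_width: 0.0165
finger_force: 59.8
```

>>> servo_tool --pt "0 0 0 0 0.2" --pt "0 0 0 0 0.3" --pt "0 0 0 0 0.4" --pt "0 0 0 0 0.5" --pt "0 0 0.02 0 0.5" --pt "0 0 0.08 0 0.6" --pt "0 0 0.17 0 0.6" --pt "-0.01 -0.04 0.25 0 0.6"

```text
clock: 32.02
tool_pos: [0.5983, 0.0539, 0.1825]
tool_rot: [179.9, -0.0, 88.9]
ft_force: [0.1, -0.2, 0.3]
grip_width: 0.0514
finger_force: 0.0
```

In the tool's units: -403 mm / 500 = -0.806, -380 mm / 500 = -0.76.

>>> servo_tool --pt "-0.02 -0.09 0 0 0.6" --pt "-0.044 -0.2 0 0 0.6" --pt "-0.07 -0.32 0 0 0.6" --pt "-0.096 -0.44 0 0 0.6" --pt "-0.12 -0.56 0 0 0.6" --pt "-0.144 -0.67 0 0 0.6" --pt "-0.166 -0.76 0 0 0.6" --pt "-0.176 -0.806 0 0 0.6"

```text
clock: 33.02
tool_pos: [0.5093, -0.3522, 0.1809]
tool_rot: [180.0, 0.0, 88.7]
ft_force: [0.3, 0.9, -0.1]
grip_width: 0.0514
finger_force: 0.0
```

In the tool's units: -131 mm / 500 = -0.262, -125 mm / 500 = -0.25.

>>> servo_tool --pt "0 0 -0.05 0 0.6" --pt "0 0 -0.13 0 0.6" --pt "0 0 -0.2 0 0.6" --pt "0 0 -0.25 0 0.6" --pt "0 0 -0.262 0 0.6" --pt "0 0 -0.262 0 0.6"

```text
clock: 33.78
tool_pos: [0.5103, -0.3495, 0.0498]
tool_rot: [180.0, -0.0, 88.9]
ft_force: [0.6, -0.5, 0.1]
grip_width: 0.0512
finger_force: 0.0
```

>>> servo_tool --pt "0 0 0 0 0.5" --pt "0 0 0 0 0.4" --pt "0 0 0 0 0.3" --pt "0 0 0 0 0.3" --pt "0 0 0 0 0.3" --pt "0 0 0 0 0.3"

```text
clock: 34.52
tool_pos: [0.5106, -0.3506, 0.0511]
tool_rot: [179.9, 0.1, 88.8]
ft_force: [-1.8, 1.3, 4.8]
grip_width: 0.0345
finger_force: 58.9
```

In the tool's units: 215 mm / 500 = 0.43, 170 mm / 500 = 0.34.

>>> servo_tool --pt "0 0 0.03 0 0.3" --pt "0 0 0.09 0 0.3" --pt "0 0.02 0.14 0 0.3" --pt "0.01 0.08 0.16 0 0.3" --pt "0.02 0.16 0.16 0 0.3" --pt "0.03 0.25 0.16 0 0.3" --pt "0.04 0.34 0.16 0 0.3" --pt "0.05 0.43 0.16 0 0.3"

```text
clock: 35.52
tool_pos: [0.535, -0.1334, 0.1301]
tool_rot: [180.0, -0.0, 88.8]
ft_force: [0.5, 0.1, -2.5]
grip_width: 0.0346
finger_force: 59.9
```

In the tool's units: 155 mm / 500 = 0.31, 147 mm / 500 = 0.294.

>>> servo_tool --pt "0.01 0.09 0 0 0.3" --pt "0.016 0.18 0 0 0.3" --pt "0.022 0.25 0 0 0.3" --pt "0.022 0.294 0 0 0.3" --pt "0.022 0.31 -0.02 0 0.3" --pt "0.022 0.31 -0.07 0 0.3" --pt "0.022 0.31 -0.11 0 0.3" --pt "0.022 0.31 -0.136 0 0.3"

```text
clock: 36.52
tool_pos: [0.5451, 0.0195, 0.06]
tool_rot: [-179.9, 0.0, 88.8]
ft_force: [0.3, 0.3, -2.4]
grip_width: 0.0348
finger_force: 60.0
```

>>> servo_tool --pt "0 0 -0.006 0 0.3" --pt "0 0 -0.01 0 0.3" --pt "0 0 -0.013 0 0.3" --pt "0 0 -0.013 0 0.3" --pt "0 0 -0.013 0 0.3"

```text
clock: 37.15
tool_pos: [0.5455, 0.0199, 0.0571]
tool_rot: [180.0, 0.0, 88.8]
ft_force: [-6.5, 1.1, 11.0]
grip_width: 0.0349
finger_force: 61.6
```

In the tool's units: 125 mm / 500 = 0.25, 75 mm / 500 = 0.15.

>>> servo_tool --pt "0 0 0.002 0 0.3" --pt "0 0 0.002 0 0.4" --pt "0 0 0.002 0 0.5" --pt "0 0 0.002 0 0.6" --pt "0 0 0.002 0 0.6" --pt "0 0 0.06 0 0.6" --pt "0 0 0.15 0 0.6" --pt "0 -0.02 0.25 0 0.6"

```text
clock: 38.15
tool_pos: [0.5453, 0.0106, 0.1804]
tool_rot: [-179.9, -0.0, 88.9]
ft_force: [1.1, -0.0, -1.3]
grip_width: 0.0514
finger_force: 0.0
```

In the tool's units: -309 mm / 500 = -0.618, -290 mm / 500 = -0.58.

>>> servo_tool --pt "0.01 -0.07 0 0 0.6" --pt "0.024 -0.17 0 0 0.6" --pt "0.04 -0.28 0 0 0.6" --pt "0.056 -0.39 0 0 0.6" --pt "0.072 -0.5 0 0 0.6" --pt "0.084 -0.58 0 0 0.6" --pt "0.088 -0.618 0 0 0.6" --pt "0.088 -0.618 -0.03 0 0.6"

```text
clock: 39.15
tool_pos: [0.5908, -0.3009, 0.165]
tool_rot: [179.9, 0.1, 88.7]
ft_force: [0.5, 0.3, -0.4]
grip_width: 0.0515
finger_force: 0.0
```

In the tool's units: -114 mm / 500 = -0.228, -105 mm / 500 = -0.21.

>>> servo_tool --pt "0 0 -0.07 0 0.6" --pt "0 0 -0.15 0 0.6" --pt "0 0 -0.21 0 0.6" --pt "0 0 -0.228 0 0.6" --pt "0 0 -0.228 0 0.6"

```text
clock: 39.78
tool_pos: [0.5895, -0.2977, 0.0503]
tool_rot: [-179.9, -0.1, 88.9]
ft_force: [0.4, 0.8, 0.3]
grip_width: 0.0509
finger_force: 0.0
```

>>> servo_tool --pt "0 0 0 0 0.5" --pt "0 0 0 0 0.4" --pt "0 0 0 0 0.3" --pt "0 0 0 0 0.2" --pt "0 0 0 0 0.2" --pt "0 0 0 0 0.2"

```text
clock: 40.52
tool_pos: [0.5905, -0.2994, 0.0524]
tool_rot: [179.9, 0.1, 88.8]
ft_force: [-2.0, -0.7, 6.2]
grip_width: 0.0317
finger_force: 59.0
```

In the tool's units: 195 mm / 500 = 0.39, 155 mm / 500 = 0.31.

>>> servo_tool --pt "0 0 0.03 0 0.2" --pt "0 0 0.09 0 0.2" --pt "0 0.02 0.14 0 0.2" --pt "0 0.08 0.16 0 0.2" --pt "0.004 0.15 0.16 0 0.2" --pt "0.008 0.23 0.16 0 0.2" --pt "0.012 0.31 0.16 0 0.2" --pt "0.016 0.39 0.16 0 0.2"

```text
clock: 41.52
tool_pos: [0.598, -0.1026, 0.1314]
tool_rot: [180.0, -0.0, 88.8]
ft_force: [-0.1, 0.6, -1.8]
grip_width: 0.0312
finger_force: 59.1
```

In the tool's units: -70 mm / 500 = -0.14, -68 mm / 500 = -0.136.

>>> servo_tool --pt "0 0.07 0 0 0.2" --pt "0 0.114 0 0 0.2" --pt "0 0.132 0 0 0.2" --pt "0 0.132 -0.03 0 0.2" --pt "0 0.132 -0.08 0 0.2" --pt "0 0.132 -0.116 0 0.2" --pt "0 0.132 -0.136 0 0.2" --pt "0 0.132 -0.14 0 0.2"

```text
clock: 42.52
tool_pos: [0.5972, -0.0386, 0.0597]
tool_rot: [-179.9, -0.0, 88.7]
ft_force: [0.2, -0.2, -2.1]
grip_width: 0.0318
finger_force: 59.1
```

In the tool's units: -4 mm / 500 = -0.008, -3 mm / 500 = -0.006.

>>> servo_tool --pt "0 0 -0.004 0 0.2" --pt "0 0 -0.006 0 0.2" --pt "0 0 -0.008 0 0.2" --pt "0 0 -0.008 0 0.2" --pt "0 0 -0.008 0 0.2"

```text
clock: 43.15
tool_pos: [0.5986, -0.038, 0.0584]
tool_rot: [179.9, 0.0, 88.8]
ft_force: [-2.2, 0.8, 5.2]
grip_width: 0.0312
finger_force: 59.7
```

>>> servo_tool --pt "0 0 0.001 0 0.2" --pt "0 0 0.001 0 0.3" --pt "0 0 0.001 0 0.4" --pt "0 0 0.001 0 0.5" --pt "0 0 0.001 0 0.6" --pt "0 0 0.06 0 0.6" --pt "0 0 0.15 0 0.6" --pt "0 -0.02 0.25 0 0.6"

```text
clock: 44.15
tool_pos: [0.5972, -0.0473, 0.1823]
tool_rot: [-179.9, -0.0, 88.9]
ft_force: [0.8, -0.3, -0.5]
grip_width: 0.0516
finger_force: 0.0
```

In the tool's units: -240 mm / 500 = -0.48, -200 mm / 500 = -0.4.

>>> servo_tool --pt "-0.03 -0.09 0 0 0.6" --pt "-0.08 -0.2 0 0 0.6" --pt "-0.14 -0.31 0 0 0.6" --pt "-0.2 -0.4 0 0 0.6" --pt "-0.24 -0.48 0 0 0.6" --pt "-0.24 -0.48 0 0 0.6"

```text
clock: 44.9
tool_pos: [0.4766, -0.2905, 0.1817]
tool_rot: [180.0, 0.0, 88.5]
ft_force: [0.8, 0.5, 0.9]
grip_width: 0.0512
finger_force: 0.0
```

Run:
```python
from workcell import snapshot,camera_info
import cv2,numpy as np
from h import *
from scipy.optimize import least_squares
for n in ("side","scene"):
    p,d=snapshot(n); np.savez(f"{n}5.npz",p=p,d=d,**camera_info(n)); P,c=cloud(f"{n}5.npz")
    for nm,c0,R in (("trans",(.546,.022),.018),("rod",(.603,.074),.009)):
        q=P[(np.hypot(P[:,0]-c0[0],P[:,1]-c0[1])<R+.009)&(P[:,2]>.05)&(P[:,2]<.084)]
        print(n,nm,len(q),least_squares(lambda s:np.hypot(q[:,0]-s[0],q[:,1]-s[1])-R,c0,loss="soft_l1",f_scale=.001).x.round(4))
    q=P[(np.hypot(P[:,0]-.597,P[:,1]+.038)<.035)&(P[:,2]>.1)&(P[:,2]<.11)]
    r=cv2.minAreaRect((q[:,:2]*1000).astype(np.float32)); print(n,"box",len(q),np.round(r[0],1),np.round(r[1],1),round(r[2],1),np.median(q[:,2]))
cv2.imwrite("pics/scene5.png",p[:,:,::-1])
```

```text
side trans 158 [0.5454 0.0226]
side rod 0 [0.603 0.074]
side box 0 [0. 0.] [0. 0.] 0.0 nan
scene trans 255 [0.5463 0.0223]
scene rod 139 [0.6048 0.0736]
scene box 171 [599.9 -35.8] [31.4 41.4] 1.2 0.10539353848045417
  return _methods._mean(a, axis=axis, dtype=dtype,
  ret = ret.dtype.type(ret / rcount)
```

View pics/scene5.png

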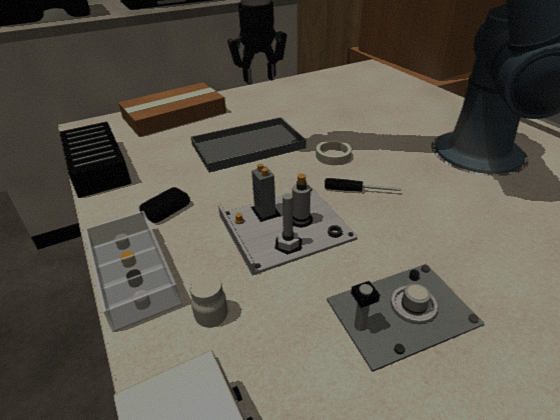

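The picture shows the box (263,195), transducer (301,203) and post (288,225) upright on their own pads, within about 3 mm of the pad centres. The puck is in the cup at (416,297) and the arm is clear of everything. I'll hand the job in.

```bash
python3 -c "
from workcell import close_job
print(close_job())"
```

```text
the job is handed in; nothing more can be done
None
```

The job is handed in at about 45 s on the clock: the puck is flat in the ring cup, and the last camera check showed all three tall things upright on their own pads, within about 3 mm of centre (no verdict was returned).

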